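# Swap the specimen trays of a twin-lane hardness tester

### The job

Swap the specimens at the green hardness tester: hook a fingertip behind the upright yellow lip and draw that tray out along its rail all the way to its stop, then push the tray with the blue lip fully home under the tester. Use the fingertips only, gently: do not pinch the lips or ram the trays, and leave the dropper bottle, the brass test block and the red specimen standing where they are. Finish clear of everything.

Things in the scene. Friction and masses are not known exactly. Their poses are not given: they have to be found in the camera images.
- yellow_tray (a joint): How far the yellow-lipped tray is drawn out along its rail, m: 0 fully home (in), 0.11 fully out at its stop. It starts nearly home, 0 to 0.03. Captive tray of about 0.3 to 0.6 kg, 2 N of rail friction and light drag; it stays where it is left. The end stops give slightly when pressed.
- blue_tray (a joint): The same for the blue-lipped tray: 0 fully home, 0.11 fully out. It starts part-way out, 0.035 to 0.085.
- yellow_lip (a point): Middle of the top edge of the upright yellow lip at the outer end of its tray, 51 mm above the bench. Axes: x along the rail inwards (home), y along the lip, z up; drawing out moves it along -x. The lip: a plate 6 mm thick (x), 72 mm wide (y), 24 mm above the flat tray floor (floor top 27 mm above the bench). Behind it (+x) the floor is clear for 130 mm, then a clamped specimen.
- blue_lip (a point): The same point and axes on the blue lip of the other tray, of the same build.
- tester: Green bench hardness tester, fixed. Origin on the bench midway between the lane origins, same axes. Its foot and column, 300 mm wide, stand from x = 110 to 310 mm; its head, 240 mm wide, overhangs from x = 30 to 300 mm, 230 to 352 mm high, with spindles over each lane at x = 35 to 75 mm down to 73 mm above the bench.
- dropper: Loose dropper bottle, 40 mm across, 85 mm tall, upright; origin at the centre of its underside. Leave alone.
- block: Loose brass hardness test block, a disc 60 mm across, 12 mm thick; origin at the centre of its underside. Leave alone.
- puck: Loose red resin-mounted specimen, a cylinder 32 mm across, 20 mm tall, in front of the lanes; origin at the centre of its underside. Leave alone.
- yellow_lane: Fixed rail bed of the yellow-lipped tray, 18 mm high, 90 mm wide. Origin on the bench, 100 mm inwards of the lip's home place; x points inwards (home), z up. The bed runs from x = -215 to +110 mm. Steel guides 7 mm wide with tops 31 mm above the bench run along both sides of the tray, 76 mm between them.
- blue_lane: The same for the blue-lipped tray. The lanes are parallel, 120 mm between centres; either colour may be the left one.

How it is judged (in metres and radians):
On the way, in this order (a step that is already met when the one before it is completed fails the run):
1. the yellow-lipped tray is drawn out to its stop (value of joint yellow_tray above 0.103 m), for 0.2 s.
2. the blue-lipped tray is pushed fully home (value of joint blue_tray below 0.007 m), for 0.2 s.
At the end, for the whole second after the job is handed in: The yellow tray is within 7 mm of its outer stop and the blue tray within 7 mm of fully home, both at rest; the dropper bottle, test block and red specimen are within 12 mm of where they stood, the bottle upright (value of joint yellow_tray above 0.103 m and value of joint blue_tray below 0.007 m and velocity of joint yellow_tray between -0.005 and 0.005 m/s and velocity of joint blue_tray between -0.005 and 0.005 m/s and distance of each of dropper, block, puck from where it was at the start of the episode below 0.012 m and angle between dropper's own z axis and vertical below 0.2 rad); the robot touches nothing.
It fails at once if the fingers pinch or ram something (more than 35 N) (contact force between the fingers and anything else above 35 N).
It fails at once if the blue tray is drawn out to its stop (value of joint blue_tray above 0.103 m).
It fails at once if a bystander is moved, lifted or knocked over (distance of any of dropper, block, puck from where it was at the start of the episode above 0.015 m or angle between dropper's own z axis and vertical above 0.5 rad).
It also fails if it takes over 53 s, if anything falls off the work surface, if the arm or the gripper's body presses on something with over 40 N, if the wrist force passes 120 N, or if a joint passes its speed limit or range.

### The arm

A 7-joint arm with a two-finger parallel gripper is mounted at the origin on the work surface. World frame = base frame: x ahead of the robot, y to its left, z up, the work surface at z = 0. Lengths are in m, angles in degrees, forces in N, time in s.
With the tool pointing down it reaches from about 0.425 to 0.875 m from the base axis. Payload 8.4 kg.
Tool frame: the origin (TCP) lies midway between the tips of the shut fingers; the grasp point (between the pads) lies 19 mm behind it; z points along the fingers, y is the line along which they close (so a half turn about z gives the same grasp; the last joint's range is limited). The gripper opens to 87 mm and grips with 3 to 60 N. Pads are 19 mm wide; open, the fingers measure 117 mm over their backs; the gripper's body (75 mm by 190 mm) begins 51 mm behind the grasp point.
Start: joints at [-79.022, 19.091, 2.286, 83.961, -0.768, 76.965, -3.352], TCP at [0.186, 0.623, 0.223] pointing down, gripper open.
Joint ranges: [-147.57, 147.57], [-21.85, 119.76], [-74.77, 79.35], [14.55, 137.4], [-85.83, 265.84], [4.83, 119.75], [-152.11, 152.11]. Speed limits (degrees/s): [127.2, 127.2, 159.86, 159.86, 180, 180, 180].

### API

Orientations are given as a 3x3 rotation matrix whose columns are the frame's x, y, z axes.
In Python, from station import * gives the robot as it stands.
- The arm moves only by the tool carry_out, never from a script. Its argument "moves" is a list of rows, each a list of 7 numbers: the turn, a rotation vector about the tool's x, y, z in rad, then the shift along the tool's x, y, z in mm, then the closure, from -1 (fully open) to 1 (shut). A call has exactly 10 rows; each row is the pose to reach, as a shift and turn from the pose commanded when the call began, along the tool's axes at that moment; what a row does not reach only later rows make up. A row lasts 1/12 s, in which the tool goes at most 41.7 mm and 7.16 degrees, less where a joint would pass 70% of its speed; a pose out of reach is approached as far as the arm can. A call with a gripper value outside its range is refused whole. The fingers move at their own pace and stop on an object; the grip force is fixed at half the most. Time passes only in rows, so rows that repeat a pose let the fingers close, or fill a call up. It gives the time, the measured TCP pose, the force, the opening and the grip force at its end, in the units of the state.
- get_obs(): the state, without advancing time (a new reading comes with each control period).
- capture(name): name is "scene" or "side" or "wrist"; returns a dict with "pixels" (420x560x3 uint8, red, green, blue), "range_z" (420x560 float32, m along the optical axis (not along the pixel's ray), 0 where there is no reading), "K" (3x3 intrinsics, pixels), "extrinsics" (4x4, takes a point from world to camera coordinates). Camera axes: x right, y down, z forward; pixel columns grow to the right and rows downward; lengths in m; the calibration is good to about 2 mm. A picture is of the moment at which its call begins.
- close_job(): hands the job in; it is judged then, once.
The state is a dict: "clock": time; "qpos": joint angles; "qd": joint speeds; "effort": joint torques, N m; "position": TCP position; "ee_rot": TCP orientation; "force": force on the tool from outside, world axes, zero at the start; "ft_torque": the same for the moment, N m; "finger_gap": opening from 0.0 (shut) to 1.0 (fully open); "grip_force": force on a finger pad.
Only numpy, scipy, OpenCV 4.12 (cv2) and the standard library are available. Lean on these libraries where they do the work, as an engineer would, in place of code of your own. Each camera call takes 0.05 s, during which the arm holds its last target. There are 200 camera calls.

## Working session

There is one attempt and no reset: what is moved stays moved. The work goes in short steps, Python scripts to look and compute and a tool call to move; the robot and the scene stay as the last step left them, time stands still between calls to the robot, and variables do not carry over. Pictures are saved under pics/ and viewed, at most 10 in all, crops included, and the job is handed in when it is done.

Besides the shell and the picture viewer there is one more tool, called after "Call:" as name(argument=value, ...), one argument or row to a line, values as JSON. carry_out: Moves the arm, as the interface text tells. Its arguments: {"type":"object","properties":{"moves":{"type":"array"}},"required":["moves"]}

```bash
mkdir -p pics; cat > h.py <<'E'
from station import *
import numpy as np, cv2
def cloud(c):
    K=c["K"];T=np.linalg.inv(c["extrinsics"]);z=c["range_z"]
    v,u=np.mgrid[:z.shape[0],:z.shape[1]]
    p=np.stack([(u-K[0,2])/K[0,0]*z,(v-K[1,2])/K[1,1]*z,z],-1)
    return p@T[:3,:3].T+T[:3,3]
E
python3 - <<'E'
from h import *
o=get_obs();print(o)
ims=[]
for n in("scene","side"):
    c=capture(n);np.savez(f"{n}.npz",**c)
    cv2.imwrite(f"pics/{n}0.png",c["pixels"][...,::-1])
    P=cloud(c);hsv=cv2.cvtColor(c["pixels"],cv2.COLOR_RGB2HSV)
    for col,lo,hi in(("yel",(22,120,100),(34,255,255)),("blue",(100,120,80),(125,255,255)),("red",(0,140,80),(8,255,255)),("green",(45,60,40),(85,255,255))):
        m=cv2.inRange(hsv,lo,hi)
        k,l,s,ce=cv2.connectedComponentsWithStats(m)
        for i in range(1,k):
            if s[i,4]>60:
                q=P[(l==i)&(c["range_z"]>0)]
                print(n,col,s[i],q.min(0).round(3) if len(q) else 0,q.max(0).round(3) if len(q) else 0)
E
```

```text
{'clock': 0.0, 'qpos': array([-79.02094243,  19.12988985,   2.28302532,  84.01336046,
        -0.76915479,  76.96395472,  -3.35164316]), 'qd': array([ 0.01952396,  0.00314954,  0.02776591, -0.06504106,  0.00097104,
        0.01228659,  0.04022531]), 'effort': array([-7.09758319e-05, -6.56357145e+01,  1.33541912e+00, -4.03822696e+01,
       -5.96636860e-02,  4.42931021e-02,  1.69327950e-04]), 'position': array([0.18624686, 0.62224459, 0.2216603 ]), 'ee_rot': array([[-9.58010476e-01,  2.86732937e-01, -3.87565119e-04],
       [ 2.86733189e-01,  9.58009212e-01, -1.55805029e-03],
       [-7.54533824e-05, -1.60375628e-03, -9.99998711e-01]]), 'force': array([0.16430265, 0.05194532, 0.37701275]), 'ft_torque': array([-0.04878493, -0.03069434, -0.00189102]), 'grip_force': 0.0, 'finger_gap': 1.0008518920619596}
scene yel [225 235   5  40 145] [ 0.642 -0.137  0.024] [ 0.713 -0.125  0.053]
scene yel [134 254  10   9  61] [ 0.686 -0.291  0.05 ] [ 0.703 -0.275  0.054]
scene red [ 269    0   61   46 2292] [ 0.007 -0.076  0.085] [0.081 0.073 0.208]
scene red [ 255   34   88   51 2256] [-0.115 -0.116 
[... 376 characters left out ...]
 356] [ 0.64  -0.138  0.028] [ 0.71  -0.122  0.053]
side blue [280 200  38  10 372] [ 0.515 -0.091  0.029] [ 0.585 -0.077  0.054]
side red [215  26  12  14 137] [ 0.703 -0.268  0.29 ] [ 0.724 -0.249  0.311]
side red [253 263  20  23 291] [ 0.582  0.035 -0.003] [0.618 0.09  0.023]
side green [    0     0   162   287 28343] [ 1.574 -2.379 -0.668] [ 1.6   -0.414  0.141]
side green [  203     0   130   145 13099] [ 0.493 -0.556  0.003] [ 0.805 -0.257  0.344]
side green [ 346    0  120   61 4431] [ 0.041 -1.216  0.003] [ 0.458 -0.893  0.15 ]
side green [248  26  37  19 675] [ 0.597 -0.278  0.276] [ 0.664 -0.261  0.313]
side green [159 160  20  15 227] [ 0.806 -0.266 -0.002] [ 0.874 -0.151  0.068]
```

View pics/scene0.png

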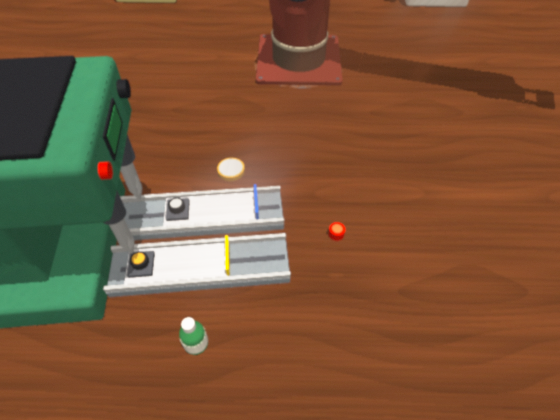

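View pics/side0.png

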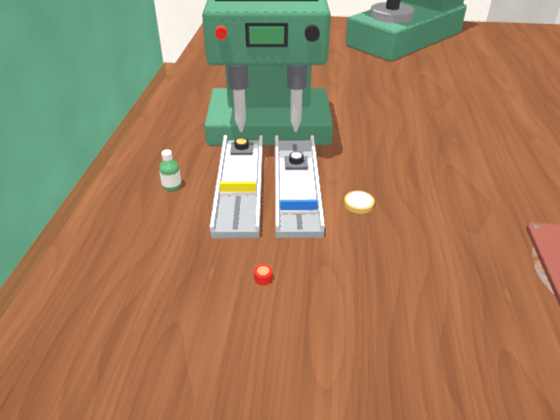

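```bash
python3 - <<'E'
from h import *
for n in("scene","side"):
    c=np.load(n+".npz");P=cloud(c);hsv=cv2.cvtColor(c["pixels"],cv2.COLOR_RGB2HSV)
    print(n,np.linalg.inv(c["extrinsics"])[:3,3])
    q=P.reshape(-1,3)
    for nm,lo,hi in(("yel",(22,120,100),(34,255,255)),("blue",(95,90,60),(130,255,255))):
        m=cv2.inRange(hsv,lo,hi).reshape(-1)>0
        s=q[m]; s=s[(s[:,2]>.02)&(s[:,2]<.06)&(s[:,0]>.45)&(s[:,0]<.75)&(s[:,1]>-.2)&(s[:,1]<0)]
        if len(s)<10: continue
        (cx,cy),wh,a=cv2.minAreaRect(s[:,:2].astype(np.float32));print(nm,len(s),cx,cy,wh,a,s[:,2].max())
        A=np.polyfit(s[:,0],s[:,1],1);print(" line slope deg",np.degrees(np.arctan(A[0])), 'pca',s.mean(0), 'x range',np.percentile(s[:,0],[1,99]))
    # green front-face line / tall points near guides
    for lo,hi,nm in((.055,.1,'z55-100'),(.03,.034,'guides')):
        s=q[(q[:,2]>lo)&(q[:,2]<hi)&(q[:,0]>.45)&(q[:,0]<.95)&(q[:,1]>-.24)&(q[:,1]<.2)]
        if len(s):print(nm,len(s),s.min(0),s.max(0))
E
```

```text
scene [ 1.08985606 -0.02441539  0.7036677 ]
yel 145 0.6772885322570801 -0.1310659945011139 (0.07118697464466095, 0.00542448041960597) 6.405683517456055 0.053081592297649194
 line slope deg 6.329304444870774 pca [ 0.67965909 -0.13037022  0.0473252 ] x range [0.64220024 0.71203143]
blue 82 0.5531319975852966 -0.08615333586931229 (0.06799905002117157, 0.0052603138610720634) 6.519617557525635 0.053712400544419614
 line slope deg 6.491047825210391 pca [ 0.55720633 -0.08576015  0.0495371 ] x range [0.51975959 0.5865393 ]
z55-100 412 [ 0.81069533 -0.18823033  0.05505459] [ 0.84367862 -0.15421093  0.08776803]
guides 1027 [ 0.50258859 -0.23985864  0.03000439] [ 0.84641282 -0.01874876  0.03386815]
side [0.51204645 0.6494466  0.6201349 ]
yel 353 0.6748335957527161 -0.12964749336242676 (0.07027481496334076, 0.010136443190276623) 6.282345294952393 0.05254690207880652
 line slope deg 6.399224005567303 pca [ 0.67485991 -0.12954627  0.04104011] x range [0.64017545 0.70894581]
blue 378 0.5511606931686401 -0.09985055029392242 (0.0715218335390091, 0.03892918676137924) 6.807101249694824 0.053921817766128255
 line slope deg 6.736430175886007 pca [ 0.55002484 -0.08457739  0.04117732] x range [0.51521584 0.58484385]
z55-100 219 [ 0.80832798 -0.18167417  0.05500994] [ 0.84202754 -0.1537096   0.08661334]
guides 710 [ 0.49999478 -0.23943749  0.03000294] [ 0.84340167 -0.01669111  0.03399041]
```

The scene view shows the blue lip at about (257,202), the yellow lip at (227,255), the puck at (337,231), the dropper at (192,335) and the block at (231,168). The side view shows both lips at (238,187) and (299,205), with clear floor behind each. Both views agree: lip tops are at about 0.053 m (text says 0.051), 71 mm wide, 6.5° from world x and about 118 mm apart. That fits the sizes given.

```bash
cat >> h.py <<'E'
from scipy.spatial.transform import Rotation as R
A=np.radians(6.5); L=np.array([np.cos(A),np.sin(A),0]); O=np.array([-np.sin(A),np.cos(A),0])  # along lip, outwards
def go(p,rot=True):
    o=get_obs();M=o["ee_rot"];y=L;z=np.array([0,0,-1.]);G=np.c_[np.cross(y,z),y,z]
    print("turn",R.from_matrix(M.T@G).as_rotvec().round(3),"shift mm",(M.T@(np.array(p)-o["position"])*1000).round(1))
E
python3 - <<'E'
from h import *
for n in("scene","side"):
    q=cloud(np.load(n+".npz")).reshape(-1,3)
    for nm,c in(("yel",(.6755,-.130)),("blue",(.551,-.086))):
        d=q-np.r_[c,0];a=d@L;b=d@O
        s=(abs(a)<.042)&(abs(b)<.2)&(q[:,2]>.012)&(q[:,2]<.035)
        g=(abs(abs(a)-.041)<.006)&(abs(b)<.2)&(q[:,2]>.028)&(q[:,2]<.035)
        print(n,nm,"bed out end",np.percentile(b[s],[98,99.8]).round(4),"guide a",np.median(a[g&(a>0)]),np.median(a[g&(a<0)]))
go([.6785,-.158,.13])
E
```

```text
scene yel bed out end [0.1024 0.1078] guide a 0.042204252113208066 -0.040487867533668065
scene blue bed out end [0.046  0.0501] guide a 0.04133248571789365 -0.04145599185986594
side yel bed out end [0.1077 0.1104] guide a 0.04083206626651959 -0.04187678938581765
side blue bed out end [0.0503 0.0523] guide a 0.03978876372479958 -0.042812119100063765
turn [-1.000e-03  1.000e-03  1.167e+00] shift mm [-695.3 -606.3   92.7]
```

Call:
carry_out(
  moves=[
    [0,0,0.117,-30,-26,0,1],
    [0,0,0.234,-60,-52,0,1],
    [0,0,0.351,-90,-78,0,1],
    [0,0,0.468,-120,-104,0,1],
    [0,0,0.585,-150,-130,0,1],
    [0,0,0.702,-180,-156,0,1],
    [0,0,0.819,-210,-182,0,1],
    [0,0,0.936,-240,-208,0,1],
    [0,0,1.053,-270,-234,0,1],
    [0,0,1.167,-300,-260,0,1],
  ],
)

```text
clock: 0.93
position: [0.3997, 0.2857, 0.2224]
ee_rot: [[-0.107, 0.994, -0.0], [0.994, 0.107, 0.0], [0.0, -0.0, -1.0]]
force: [0.1, 0.6, 0.2]
finger_gap: 0.327
grip_force: 0.0
```

```bash
python3 -c "
from h import *
go([.6785,-.158,.13]);print(get_obs()['finger_gap'],get_obs()['force'],get_obs()['qpos'])"
```

```text
turn [-0.    -0.    -0.006] shift mm [-471.   229.7   92.3]
0.3269878839970358 [0.09270275 0.57957366 0.16236162] [-6.15817965e+01 -2.13757058e-01  2.09683237e+01  1.06337508e+02
  6.27607159e-02  7.38682664e+01 -3.44861952e+01]
```

Call:
carry_out(
  moves=[
    [0,0,-0.006,-35,18,0,1],
    [0,0,-0.006,-70,36,0,1],
    [0,0,-0.006,-105,54,0,1],
    [0,0,-0.006,-140,72,0,1],
    [0,0,-0.006,-175,90,0,1],
    [0,0,-0.006,-210,108,0,1],
    [0,0,-0.006,-245,124,0,1],
    [0,0,-0.006,-280,140,0,1],
    [0,0,-0.006,-315,156,0,1],
    [0,0,-0.006,-350,172,0,1],
  ],
)

```text
clock: 1.77
position: [0.6101, -0.0423, 0.2223]
ee_rot: [[-0.119, 0.993, -0.0], [0.993, 0.119, 0.0], [0.0, -0.0, -1.0]]
force: [1.5, 0.5, 0.7]
finger_gap: 0.004
grip_force: 0.0
```

```bash
python3 -c "
from h import *
go([.6785,-.158,.13])"
```

```text
turn [-0.    -0.     0.006] shift mm [-123.    54.1   92.3]
```

Call:
carry_out(
  moves=[
    [0,0,0.006,-30,14,0,1],
    [0,0,0.006,-60,28,0,1],
    [0,0,0.006,-90,42,0,1],
    [0,0,0.006,-110,50,10,1],
    [0,0,0.006,-123,54,30,1],
    [0,0,0.006,-123,54,50,1],
    [0,0,0.006,-123,54,70,1],
    [0,0,0.006,-123,54,85,1],
    [0,0,0.006,-123,54,92,1],
    [0,0,0.006,-123,54,92,1],
  ],
)

```text
clock: 2.6
position: [0.6767, -0.1561, 0.1284]
ee_rot: [[-0.113, 0.994, -0.003], [0.994, 0.113, 0.0], [0.001, -0.003, -1.0]]
force: [0.2, -0.4, 0.7]
finger_gap: 0.009
grip_force: 0.0
```

```bash
python3 - <<'E'
from h import *
go([.6785,-.158,.037])
c=capture("side");cv2.imwrite("pics/s1.png",c["pixels"][...,::-1])
w=capture("wrist");cv2.imwrite("pics/w1.png",w["pixels"][...,::-1])
for c in(c,w):
    P=cloud(c);hsv=cv2.cvtColor(c["pixels"],cv2.COLOR_RGB2HSV)
    s=P[(cv2.inRange(hsv,(22,120,100),(34,255,255))>0)&(P[...,2]>.045)&(P[...,2]<.057)&(abs(P[...,0]-.675)<.06)&(abs(P[...,1]+.13)<.03)]
    if len(s)>5: print(len(s),cv2.minAreaRect(s[:,:2].astype(np.float32)),s[:,2].max())
E
```

```text
turn [-0.003 -0.001 -0.   ] shift mm [-2.2  1.9 91.4]
118 ((0.6750993132591248, -0.1297178715467453), (0.07097228616476059, 0.010163881815969944), 5.488311290740967) 0.05314313490101541
972 ((0.6764875650405884, -0.13185842335224152), (0.07125384360551834, 0.005764590576291084), 6.650261402130127) 0.05216615109151332
```

View pics/w1.png

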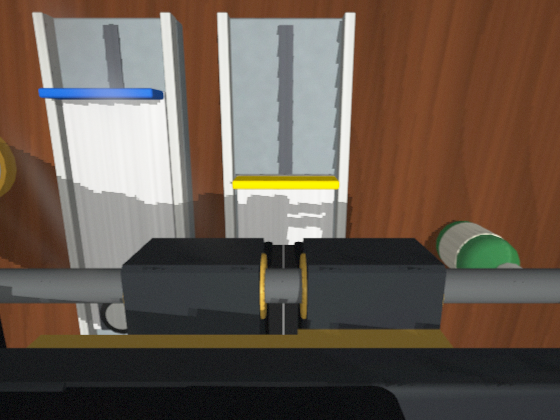

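The wrist view shows the yellow lip at (285,182), centred on the finger gap (284,285). The floor between is clear, with the dropper well off to the right at (480,255). I measured the lip again at (0.6765, -0.132), top 0.052, which agrees. Next I'll descend to about 10 mm above the floor, staying about 26 mm behind the lip.

Call:
carry_out(
  moves=[
    [-0.002,0,0,-2,1,12,1],
    [-0.002,0,0,-4,2,24,1],
    [-0.002,0,0,-4,2,36,1],
    [-0.002,0,0,-4,2,48,1],
    [-0.002,0,0,-4,2,60,1],
    [-0.002,0,0,-4,2,72,1],
    [-0.002,0,0,-4,2,82,1],
    [-0.002,0,0,-4,2,90,1],
    [-0.002,0,0,-4,2,91,1],
    [-0.002,0,0,-4,2,91,1],
  ],
)

```text
clock: 3.53
position: [0.68, -0.1603, 0.039]
ee_rot: [[-0.113, 0.994, 0.001], [0.994, 0.113, 0.0], [0.0, 0.001, -1.0]]
force: [-0.2, 0.4, 0.1]
finger_gap: 0.003
grip_force: 0.0
```

```bash
python3 - <<'E'
from h import *
o=get_obs();print(o["position"],o["force"], "out-distance lip-tcp", (np.array([.6765,-.132,.05])-o["position"])@O)
c=capture("side");i=c["pixels"][130:280,150:400,::-1];cv2.imwrite("pics/s2.png",cv2.resize(i,None,fx=3,fy=3))
E
```

```text
[ 0.67997944 -0.16025011  0.03898512] [-0.19621097  0.42922559  0.05337599] out-distance lip-tcp 0.028462394879554404
```

View pics/s2.png

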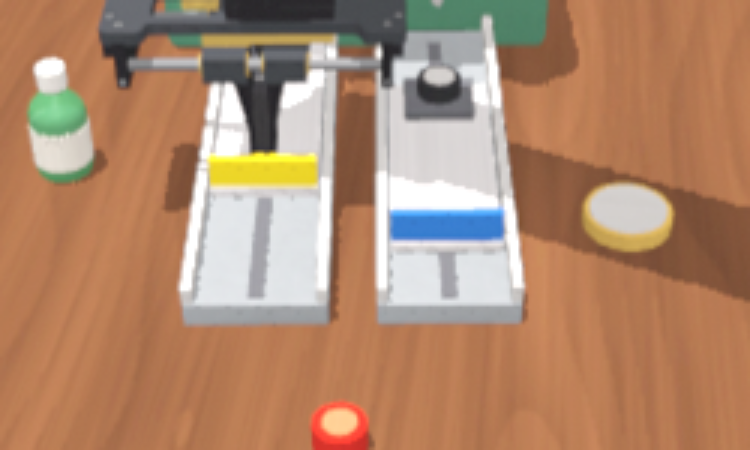

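The enlarged side view shows the shut fingertips behind the yellow lip at (262,150), centred, below its top edge and clear of the guides. I'll draw the tray out gently.

Call:
carry_out(
  moves=[
    [0,0,0,4,0,1,1],
    [0,0,0,8,0,2,1],
    [0,0,0,11,0,2,1],
    [0,0,0,14,0,2,1],
    [0,0,0,17,0,2,1],
    [0,0,0,21,0,2,1],
    [0,0,0,26,0,2,1],
    [0,0,0,32,0,2,1],
    [0,0,0,38,0,2,1],
    [0,0,0,44,0,2,1],
  ],
)

```text
clock: 4.42
position: [0.6754, -0.1159, 0.0378]
ee_rot: [[-0.113, 0.994, 0.002], [0.994, 0.113, 0.0], [-0.0, 0.002, -1.0]]
force: [0.4, -2.5, 1.1]
finger_gap: 0.006
grip_force: 1.2
```

Call:
carry_out(
  moves=[
    [0,0,0,6,0,0,1],
    [0,0,0,12,0,0,1],
    [0,0,0,18,0,0,1],
    [0,0,0,24,0,0,1],
    [0,0,0,30,0,0,1],
    [0,0,0,36,0,0,1],
    [0,0,0,42,0,0,1],
    [0,0,0,47,0,0,1],
    [0,0,0,51,0,0,1],
    [0,0,0,54,0,0,1],
  ],
)

```text
clock: 5.25
position: [0.6691, -0.0622, 0.0375]
ee_rot: [[-0.113, 0.994, 0.002], [0.994, 0.113, 0.0], [0.0, 0.002, -1.0]]
force: [1.1, -3.0, 0.3]
finger_gap: 0.005
grip_force: 1.1
```

```bash
python3 - <<'E'
from h import *
o=get_obs();print(o["position"],o["force"],o["force"]@O,"moved",(o["position"]-[.68,-.1603,.039])@O,(o["position"]-[.68,-.1603,.039])@L)
for n in("scene","side"):
    c=capture(n)
    P=cloud(c);hsv=cv2.cvtColor(c["pixels"],cv2.COLOR_RGB2HSV)
    s=P[(cv2.inRange(hsv,(22,120,100),(34,255,255))>0)&(P[...,2]>.045)&(P[...,2]<.057)&(abs(P[...,0]-.67)<.06)&(abs(P[...,1]+.06)<.06)]
    if len(s)>5: r=cv2.minAreaRect(s[:,:2].astype(np.float32));print(len(s),r,"lip moved",(np.r_[r[0],0]-[.6765,-.132,0])@O)
E
```

```text
[ 0.66906482 -0.06216563  0.0374774 ] [ 1.08667779 -3.0348832   0.27050475] -3.1383899507428943 moved 0.09874144098222118 0.0002442402688073278
9 ((0.6636961102485657, -0.048218365758657455), (0.007065202575176954, 0.0036105369217693806), 1.7419962882995605) lip moved 0.08469251527338016
152 ((0.6655954122543335, -0.04862058907747269), (0.06826156377792358, 0.013198133558034897), 3.852578639984131) lip moved 0.08407787041313977
```

Call:
carry_out(
  moves=[
    [0,0,0,2,0,0,1],
    [0,0,0,4,0,0,1],
    [0,0,0,6,0,0,1],
    [0,0,0,8,0,0,1],
    [0,0,0,10,0,0,1],
    [0,0,0,12,0,0,1],
    [0,0,0,14,0,0,1],
    [0,0,0,15,0,0,1],
    [0,0,0,16,0,0,1],
    [0,0,0,17,0,0,1],
  ],
)

```text
clock: 6.18
position: [0.6672, -0.046, 0.0375]
ee_rot: [[-0.113, 0.994, 0.002], [0.994, 0.113, 0.0], [-0.0, 0.002, -1.0]]
force: [-0.2, -0.8, -0.8]
finger_gap: 0.003
grip_force: 1.0
```

Call:
carry_out(
  moves=[
    [0,0,0,0.5,0,0,1],
    [0,0,0,1,0,0,1],
    [0,0,0,1.5,0,0,1],
    [0,0,0,2,0,0,1],
    [0,0,0,2.5,0,0,1],
    [0,0,0,3,0,0,1],
    [0,0,0,3,0,0,1],
    [0,0,0,3,0,0,1],
    [0,0,0,3,0,0,1],
    [0,0,0,3,0,0,1],
  ],
)

```text
clock: 7.02
position: [0.6671, -0.0429, 0.0376]
ee_rot: [[-0.113, 0.994, 0.002], [0.994, 0.113, 0.0], [0.0, 0.002, -1.0]]
force: [-0.1, -1.5, -0.3]
finger_gap: 0.006
grip_force: 0.6
```

No stop yet. I'll keep creeping in 0.5 mm rows.

Call:
carry_out(
  moves=[
    [0,0,0,0.4,0,0,1],
    [0,0,0,0.8,0,0,1],
    [0,0,0,1.2,0,0,1],
    [0,0,0,1.6,0,0,1],
    [0,0,0,2,0,0,1],
    [0,0,0,2,0,0,1],
    [0,0,0,2,0,0,1],
    [0,0,0,2,0,0,1],
    [0,0,0,2,0,0,1],
    [0,0,0,2,0,0,1],
  ],
)

```text
clock: 7.85
position: [0.6669, -0.0419, 0.0377]
ee_rot: [[-0.112, 0.994, 0.003], [0.994, 0.112, -0.001], [-0.001, 0.002, -1.0]]
force: [1.3, -4.6, -2.2]
finger_gap: 0.007
grip_force: 2.5
```

Call:
carry_out(
  moves=[
    [0,0,0,0.4,0,0,1],
    [0,0,0,0.8,0,0,1],
    [0,0,0,1.2,0,0,1],
    [0,0,0,1.6,0,0,1],
    [0,0,0,2,0,0,1],
    [0,0,0,2,0,0,1],
    [0,0,0,2,0,0,1],
    [0,0,0,2,0,0,1],
    [0,0,0,2,0,0,1],
    [0,0,0,2,0,0,1],
  ],
)

```text
clock: 8.68
position: [0.6669, -0.0418, 0.0377]
ee_rot: [[-0.111, 0.994, 0.003], [0.994, 0.111, -0.003], [-0.003, 0.003, -1.0]]
force: [2.8, -9.2, -3.3]
finger_gap: 0.008
grip_force: 4.8
```

The stop is reached: the TCP no longer advances and the force has risen to 9 N. I'll back off, lift, and look.

Call:
carry_out(
  moves=[
    [0,0,0,-4,0,0,1],
    [0,0,0,-8,0,0,1],
    [0,0,0,-13,0,0,1],
    [0,0,0,-16,0,0,1],
    [0,0,0,-16,0,-12,1],
    [0,0,0,-16,0,-32,1],
    [0,0,0,-16,0,-54,1],
    [0,0,0,-16,0,-76,1],
    [0,0,0,-16,0,-90,1],
    [0,0,0,-16,0,-90,1],
  ],
)

```text
clock: 9.52
position: [0.67, -0.0551, 0.1318]
ee_rot: [[-0.113, 0.994, 0.007], [0.994, 0.113, 0.001], [-0.0, 0.008, -1.0]]
force: [1.1, -0.3, -0.0]
finger_gap: 0.002
grip_force: 0.0
```

```bash
python3 - <<'E'
from h import *
for n in("scene","side","wrist"):
    c=capture(n);cv2.imwrite(f"pics/{n}3.png",c["pixels"][...,::-1])
    P=cloud(c);hsv=cv2.cvtColor(c["pixels"],cv2.COLOR_RGB2HSV)
    for nm,lo,hi,cc,sl in(("yel",(22,120,100),(34,255,255),[.6765,-.132,0],.2),("blue",(95,90,60),(130,255,255),[.551,-.086,0],.03)):
        d=P-cc
        s=P[(cv2.inRange(hsv,lo,hi)>0)&(P[...,2]>.045)&(P[...,2]<.057)&(abs(d@L)<.045)&(abs(d@O)<sl)]
        if len(s)>5: r=cv2.minAreaRect(s[:,:2].astype(np.float32));print(n,nm,len(s),r,"moved",(np.r_[r[0],0]-cc)@O)
t=np.array([.551,-.086,0])+O*.035; print(t); go([t[0],t[1],.128])
E
```

```text
scene yel 172 ((0.6867063641548157, -0.10568274557590485), (0.04852207377552986, 0.16788338124752045), 8.190773010253906) moved 0.024992690091250408
side yel 154 ((0.6845905780792236, -0.10154565423727036), (0.06962093710899353, 0.17146503925323486), 15.599552154541016) moved 0.029342701393083422
side blue 139 ((0.5501389503479004, -0.08433296531438828), (0.06988932192325592, 0.008803632110357285), 4.561484336853027) moved 0.0017537923338918902
wrist yel 961 ((0.6643809080123901, -0.027539703994989395), (0.07084178179502487, 0.005522589199244976), 6.448822498321533) moved 0.10516073030717034
wrist blue 845 ((0.545677661895752, -0.08757038414478302), (0.06256495416164398, 0.006265793927013874), 6.295857906341553) moved -0.0009577837106968907
[ 0.54703789 -0.05122499  0.        ]
turn [ 0.001 -0.    -0.   ] shift mm [  17.  -119.5   -1.2]
```

View pics/wrist3.png

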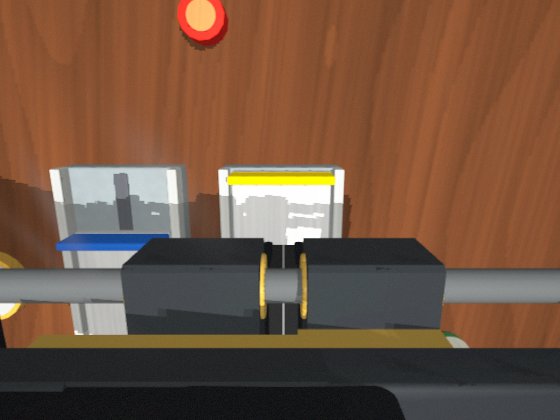

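The wrist view shows the yellow lip at (280,180), right at the outer end of its bed, and it measures 105 mm moved. The blue lip, at (115,241), hasn't moved. I'll go to the outer side of the blue lip.

Call:
carry_out(
  moves=[
    [0,0,0,3,-20,0,1],
    [0,0,0,6,-40,0,1],
    [0,0,0,9,-60,0,1],
    [0,0,0,12,-80,0,1],
    [0,0,0,15,-100,0,1],
    [0,0,0,17,-114,0,1],
    [0,0,0,17,-120,0,1],
    [0,0,0,17,-120,0,1],
    [0,0,0,17,-120,10,1],
    [0,0,0,17,-120,20,1],
  ],
)

```text
clock: 10.5
position: [0.5481, -0.0514, 0.1067]
ee_rot: [[-0.113, 0.994, 0.003], [0.994, 0.113, 0.0], [-0.0, 0.003, -1.0]]
force: [-0.3, -0.1, 0.2]
finger_gap: 0.009
grip_force: 0.0
```

```bash
python3 - <<'E'
from h import *
go([.547,-.051,.037])
c=capture("wrist");P=cloud(c);hsv=cv2.cvtColor(c["pixels"],cv2.COLOR_RGB2HSV);cc=[.551,-.086,0];d=P-cc
s=P[(cv2.inRange(hsv,(95,90,60),(130,255,255))>0)&(P[...,2]>.045)&(P[...,2]<.057)&(abs(d@L)<.045)&(abs(d@O)<.03)]
print(len(s))
E
```

```text
turn [0.003 0.    0.   ] shift mm [ 0.5 -1.3 69.7]
0
```

Call:
carry_out(
  moves=[
    [0,0,0,0,-1,10,1],
    [0,0,0,0,-1,20,1],
    [0,0,0,0,-1,30,1],
    [0,0,0,0,-1,40,1],
    [0,0,0,0,-1,50,1],
    [0,0,0,0,-1,58,1],
    [0,0,0,0,-1,64,1],
    [0,0,0,0,-1,68,1],
    [0,0,0,0,-1,68,1],
    [0,0,0,0,-1,68,1],
  ],
)

```text
clock: 11.38
position: [0.5463, -0.0518, 0.0394]
ee_rot: [[-0.113, 0.994, 0.002], [0.994, 0.113, 0.0], [-0.0, 0.002, -1.0]]
force: [-0.3, 0.4, 0.1]
finger_gap: 0.006
grip_force: 0.0
```

```bash
python3 - <<'E'
from h import *
o=get_obs();print(o["position"],o["force"])
c=capture("side");i=c["pixels"][130:280,150:400,::-1];cv2.imwrite("pics/s4.png",cv2.resize(i,None,fx=3,fy=3))
E
```

```text
[ 0.54625175 -0.05176763  0.03939433] [-0.25110526  0.42493974  0.05549146]
```

View pics/s4.png

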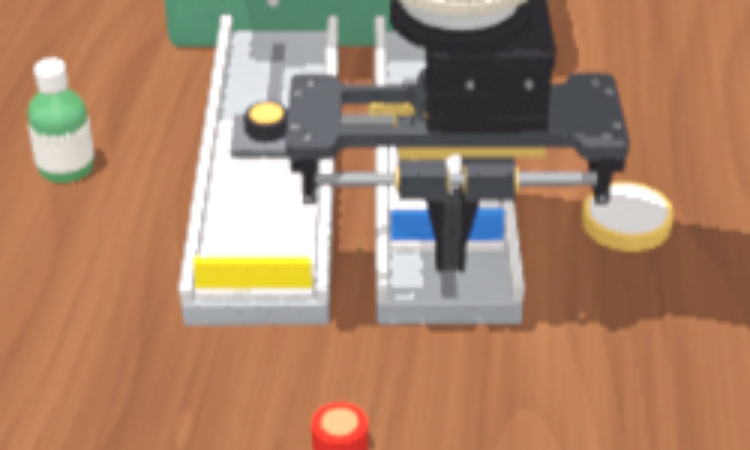

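The enlarged side view shows the fingertips outside the blue lip at (450,265), centred on it, and the yellow tray at its end. Now I'll push the blue tray home, expecting about 21 mm to contact and then about 64 mm.

Call:
carry_out(
  moves=[
    [0,0,0,-5,0,1,1],
    [0,0,0,-10,0,2,1],
    [0,0,0,-14,0,2,1],
    [0,0,0,-17,0,2,1],
    [0,0,0,-20,0,2,1],
    [0,0,0,-23,0,2,1],
    [0,0,0,-27,0,2,1],
    [0,0,0,-32,0,2,1],
    [0,0,0,-38,0,2,1],
    [0,0,0,-44,0,2,1],
  ],
)

```text
clock: 12.27
position: [0.5512, -0.0957, 0.0373]
ee_rot: [[-0.113, 0.994, 0.002], [0.994, 0.113, 0.0], [0.0, 0.002, -1.0]]
force: [-0.1, 1.1, 0.5]
finger_gap: 0.007
grip_force: 1.2
```

Call:
carry_out(
  moves=[
    [0,0,0,-5,0,0,1],
    [0,0,0,-10,0,0,1],
    [0,0,0,-15,0,0,1],
    [0,0,0,-19,0,0,1],
    [0,0,0,-22,0,0,1],
    [0,0,0,-25,0,0,1],
    [0,0,0,-28,0,0,1],
    [0,0,0,-30,0,0,1],
    [0,0,0,-32,0,0,1],
    [0,0,0,-33,0,0,1],
  ],
)

```text
clock: 13.1
position: [0.5548, -0.1285, 0.0373]
ee_rot: [[-0.113, 0.994, 0.002], [0.994, 0.113, 0.0], [-0.0, 0.002, -1.0]]
force: [-0.3, 2.2, 0.1]
finger_gap: 0.007
grip_force: 1.0
```

Call:
carry_out(
  moves=[
    [0,0,0,-0.5,0,0,1],
    [0,0,0,-1,0,0,1],
    [0,0,0,-1.5,0,0,1],
    [0,0,0,-2,0,0,1],
    [0,0,0,-2.5,0,0,1],
    [0,0,0,-3,0,0,1],
    [0,0,0,-3.5,0,0,1],
    [0,0,0,-4,0,0,1],
    [0,0,0,-4,0,0,1],
    [0,0,0,-4,0,0,1],
  ],
)

```text
clock: 13.93
position: [0.5553, -0.1323, 0.0373]
ee_rot: [[-0.113, 0.994, 0.002], [0.994, 0.113, 0.0], [-0.0, 0.002, -1.0]]
force: [0.3, 1.3, 0.5]
finger_gap: 0.005
grip_force: 0.7
```

Call:
carry_out(
  moves=[
    [0,0,0,-0.5,0,0,1],
    [0,0,0,-1,0,0,1],
    [0,0,0,-1.5,0,0,1],
    [0,0,0,-2,0,0,1],
    [0,0,0,-2.5,0,0,1],
    [0,0,0,-3,0,0,1],
    [0,0,0,-3,0,0,1],
    [0,0,0,-3,0,0,1],
    [0,0,0,-3,0,0,1],
    [0,0,0,-3,0,0,1],
  ],
)

```text
clock: 14.77
position: [0.5556, -0.1353, 0.0373]
ee_rot: [[-0.113, 0.994, 0.002], [0.994, 0.113, -0.0], [-0.0, 0.002, -1.0]]
force: [-0.2, 0.9, -0.6]
finger_gap: 0.001
grip_force: 0.5
```

Call:
carry_out(
  moves=[
    [0,0,0,-0.4,0,0,1],
    [0,0,0,-0.8,0,0,1],
    [0,0,0,-1.2,0,0,1],
    [0,0,0,-1.6,0,0,1],
    [0,0,0,-2,0,0,1],
    [0,0,0,-2,0,0,1],
    [0,0,0,-2,0,0,1],
    [0,0,0,-2,0,0,1],
    [0,0,0,-2,0,0,1],
    [0,0,0,-2,0,0,1],
  ],
)

```text
clock: 15.6
position: [0.5558, -0.1369, 0.0373]
ee_rot: [[-0.113, 0.994, 0.002], [0.994, 0.113, 0.001], [0.0, 0.002, -1.0]]
force: [-1.9, 4.3, 1.2]
finger_gap: 0.002
grip_force: 2.4
```

Call:
carry_out(
  moves=[
    [0,0,0,-0.4,0,0,1],
    [0,0,0,-0.8,0,0,1],
    [0,0,0,-1.2,0,0,1],
    [0,0,0,-1.6,0,0,1],
    [0,0,0,-2,0,0,1],
    [0,0,0,-2,0,0,1],
    [0,0,0,-2,0,0,1],
    [0,0,0,-2,0,0,1],
    [0,0,0,-2,0,0,1],
    [0,0,0,-2,0,0,1],
  ],
)

```text
clock: 16.43
position: [0.5558, -0.1369, 0.0373]
ee_rot: [[-0.114, 0.993, 0.001], [0.993, 0.114, 0.003], [0.003, 0.001, -1.0]]
force: [-4.2, 10.5, 6.3]
finger_gap: 0.001
grip_force: 5.5
```

The home stop is reached: the TCP has stopped advancing and the force is about 11 N. I'll back off, lift clear and check.

Call:
carry_out(
  moves=[
    [0,0,0,4,0,0,1],
    [0,0,0,9,0,0,1],
    [0,0,0,15,0,0,1],
    [0,0,0,20,0,0,1],
    [0,0,0,22,0,-15,1],
    [0,0,0,22,0,-40,1],
    [0,0,0,22,0,-65,1],
    [0,0,0,22,0,-90,1],
    [0,0,0,22,0,-110,1],
    [0,0,0,22,0,-120,1],
  ],
)

```text
clock: 17.27
position: [0.5544, -0.1176, 0.1599]
ee_rot: [[-0.112, 0.994, 0.005], [0.994, 0.112, 0.0], [-0.001, 0.005, -1.0]]
force: [0.3, -1.2, 0.4]
finger_gap: 0.006
grip_force: 0.0
```

Call:
carry_out(
  moves=[
    [0,0,0,15,0,0,1],
    [0,0,0,35,0,0,1],
    [0,0,0,60,0,0,1],
    [0,0,0,85,0,0,1],
    [0,0,0,110,0,0,1],
    [0,0,0,130,0,0,1],
    [0,0,0,145,0,0,1],
    [0,0,0,150,0,0,1],
    [0,0,0,150,0,0,1],
    [0,0,0,150,0,0,1],
  ],
)

```text
clock: 18.1
position: [0.5363, 0.0309, 0.157]
ee_rot: [[-0.113, 0.994, 0.002], [0.994, 0.113, -0.0], [-0.001, 0.002, -1.0]]
force: [0.2, -0.9, -0.5]
finger_gap: 0.005
grip_force: 0.0
```

```bash
python3 - <<'E'
from h import *
print(get_obs()["force"],get_obs()["position"])
c=capture("side");cv2.imwrite("pics/s5.png",cv2.resize(c["pixels"][130:290,140:400,::-1],None,fx=3,fy=3))
P=cloud(c);hsv=cv2.cvtColor(c["pixels"],cv2.COLOR_RGB2HSV)
for nm,lo,hi,cc in(("yel",(22,120,100),(34,255,255),[.665,-.028,0]),("blue",(95,90,60),(130,255,255),[.558,-.149,0])):
    d=P-cc
    s=P[(cv2.inRange(hsv,lo,hi)>0)&(P[...,2]>.045)&(P[...,2]<.057)&(abs(d@L)<.05)&(abs(d@O)<.03)]
    if len(s)>5: r=cv2.minAreaRect(s[:,:2].astype(np.float32));print(nm,len(s),r)
E
```

```text
[ 0.17965369 -0.9113655  -0.48230367] [0.53633969 0.0309334  0.15703168]
yel 138 ((0.6626963019371033, -0.02539239637553692), (0.06862838566303253, 0.0070978375151753426), 5.855278968811035)
blue 64 ((0.5566896200180054, -0.1474897563457489), (0.06963317841291428, 0.00777772068977356), 8.561880111694336)
```

View pics/s5.png

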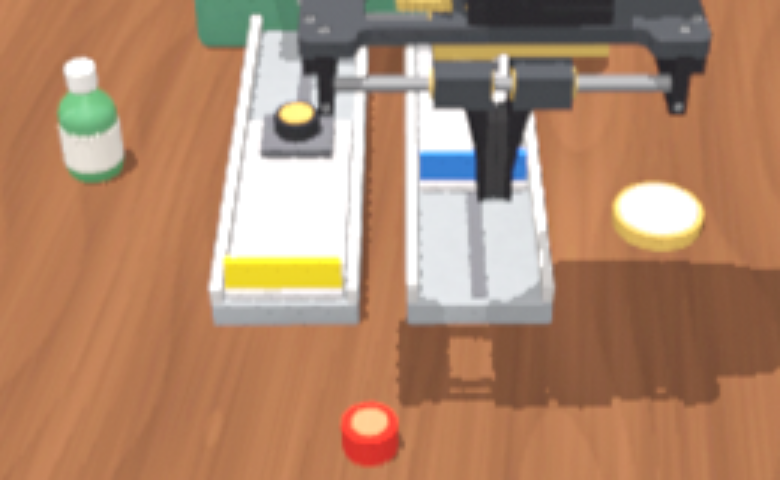

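The enlarged side view shows the yellow lip at the outer end (283,272), the blue lip home (475,165) and all three bystanders in place. The lips are 109 mm apart along the rail, against 110 expected. The gripper is clear at z = 0.157.

```bash
python3 -c "
from station import *
print(close_job())"
```

```text
the job is handed in; nothing more can be done
None
```

The yellow tray is drawn out to its stop and the blue tray is pushed fully home. The bottle, block and red specimen look undisturbed in the last picture, and the arm was clear of everything when I handed the job in at about 18 s; no verdict was shown.

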